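# Hitch the wire-jaw link to the pull tester

### The job

Set up the crimp pull tester: take the loose wire-jaw link (the steel link with an upright black grip), lay it flat on the tester's deck with its hook beside the load pin and its wire jaw towards the terminal wheel, and push the hook's mouth sideways onto the pin until the sprung latch flips shut behind it. Then tug the hook back against its latch with a firm pull of about 10 N to prove that it holds, and leave the link lying flat on the deck, hooked and latched, in line with the tester. The pin's arm is not always left in the same place, so look or feel for the pin; it hangs on a load cell: never put more than 25 N on it or its arm, and do not shift the crimper, the white plugs or the copper reel.

Things in the scene. Friction and masses are not known exactly. Their poses are not given: they have to be found in the camera images.
- pin_mid (a point): Mid setting of the tester's upright load pin (12 mm thick), at deck level. x along the pull axis to the gauge, y left, z up. THE PIN ITSELF stands up to 13 mm from here along x and 6 mm along y, where its arm was last left, and is not measured: see it or feel for it. Deck: flat painted top, 14 mm above the bench, x -215 to 128, y -75 to 75 mm, clear but for wheel, plug and gauge.
- load_arm: Load arm with the pin: steel bar 18 mm wide from 11 mm before the pin's axis (it overhangs it) to the gauge, underside 17 mm above the deck, bolt head 36 mm; the pin fills the height under it. Very stiff joints: it stays put under 25 N, the most that may come on it. Gauge housing x = 54 to 126 (in pin_mid's axes), y = -56 to 56 mm, 78 mm above the deck. Origin under pin_mid at bench level.
- link_grip (a point): Centre of the upright black grip of the loose link (0.3 kg, 120 mm long, lies flat), 21 mm above its underside. x along the link to its hook, y to the side where the hook's mouth opens, z up. Grip 34 mm long (x), 16 mm wide (y), 42 mm high from the underside. Behind it, to x = -51 mm, the wire jaw: 24 mm high, 22 mm wide, thumbscrew out to y = -20 mm.
- link_seat (a point): Where the pin's axis stands when home at the throat's bottom; on the link's underside, 53 mm ahead of link_grip, same axes. Dark steel claw 12 mm thick, nose to x = 16, spine to y = -18 mm. Throat 14 mm wide, runs along y; mouth flares to 20 mm at y = 18 (nose) and 21 mm. The shut latch bars it at y = 13 to 18 mm and leaves the pin about 8 mm of play along y. The nose's outer face is flat, y = -12 to 15 mm.
- latch (a joint): Angle of the hook's sprung steel latch, rad: 0 is shut across the throat (it cannot swing outward); the entering pin swings it inward, up to 1.35, against 4 to 12 N of push. It lets go of the pin and snaps shut only when the pin's axis is within about 4 mm of home. A small steel thumb tab on top of the claw turns with it.
- crimper: Crimping tool with black-orange grips, 102x216x30 mm, a bystander; origin under its centre.
- connector_1: White nylon plug with short wires, 47x22x10 mm, a bystander lying on the tester's deck left of the link's place, beside the terminal wheel (a slotted steel disc 48 mm across, 24 mm high, 180 mm before pin_mid on the axis); origin under its centre.
- connector_2: The same kind of plug lying on the bench at the left, a bystander; origin under its centre.
- copper_spool: Small reel of copper wire, 32 mm across, 24 mm high, a bystander at the back between the two working places; origin under its centre.
Things that resemble listed ones, but are neither listed nor needed, are in the scene too. There is more than one size of the part that bears link_grip; the job needs the middle-sized.

How it is judged:
On the way, in this order (a step that is already met when the one before it is completed fails the run):
1. the load pin is in the hook's throat and the latch has shut behind it, the link flat over the deck (value of joint latch below 0.15 rad and x of load_pin_c1 in the frame of link_grip between 0.048 and 0.058 m and y of load_pin_c1 in the frame of link_grip between -0.003 and 0.011 m and z of link_grip in the frame of pin_mid between 0.017 and 0.025 m and angle between link_grip's own z axis and vertical below 0.1 rad), for 0.2 s.
2. the hook is tugged back against its latch: the shut latch bears on the pin with more than 5 N (value of joint latch below 0.15 rad and x of load_pin_c1 in the frame of link_grip between 0.048 and 0.058 m and y of load_pin_c1 in the frame of link_grip between -0.003 and 0.011 m and y of load_pin_c1 in the frame of link_grip above 0.004 m and contact force between link and load_arm above 5 N), for 0.15 s.
At the end, for the whole second after the job is handed in: Link at rest flat on the deck (height within 4 mm, tilt < 0.1 rad), in line with the tester within 0.2 rad, jaw towards the terminal wheel; the pin in the throat (within 5 mm along the link, -3 to +11 mm of home along the throat), the latch shut (< 0.15 rad) (all of step 1 and angle between the x axis of link_grip and the x axis of pin_mid, either way round below 0.2 rad and x of link_grip in the frame of pin_mid below -0.03 m and linear speed of link below 0.01 m/s); the robot touches nothing.
It fails at once if more than 25 N on the load arm or its pin (contact force between anything else and load_arm above 25 N).
It fails at once if a bystander (crimper, white plugs, copper reel) is shifted by more than 30 mm (distance of any of crimper, connector_1, connector_2, copper_spool from where it was at the start of the episode above 0.03 m).
It also fails if it takes over 70 s, if anything falls off the work surface, if the arm or the gripper's body presses on something with over 40 N, if the wrist force passes 120 N, or if a joint passes its speed limit or range.

### The arm

A 6-joint arm with a two-finger parallel gripper is mounted at the origin on a cart in front of the work surface, level with it; the furniture and walls round the work are solid. World frame = base frame: x ahead of the robot, y to its left, z up, the work surface at z = 0. Lengths are in m, angles in rad, forces in N, time in s.
With the tool pointing down it reaches from about 0.275 to 1 m from the base axis. Payload 8.4 kg.
Tool frame: the origin (TCP) lies on the centre line of the jaws, within the pads' length; the fingertips stand 17 mm ahead of it and the grasp point (between the pads) lies 2 mm behind it (bot.tcp_to_tips is the y of the fingertips in the tool frame, in m); y points along the fingers, z is the direction in which the jaws open and shut, and the axes are right-handed (so a half turn about y gives the same grasp; the last joint's range is limited). The gripper opens to 85 mm and grips with 20 to 120 N. Pads are 22 mm wide; open, the fingers measure 114 mm over their backs; the gripper's body (76 mm by 85 mm) begins 54 mm behind the grasp point. The pads swing forward as they close: fully open they stand 13 mm farther back than shut.
Start: joints at [-1.258, 0.353, 1.633, -0, 1.155, -0.002], TCP at [0.194, -0.594, 0.248] pointing down, gripper open.
Joint ranges: [-2.63, 2.63], [-0.92, 2.1], [0.06, 2.66], [-1.3, 4.44], [0, 2.69], [-3.02, 3.02]. Speed limits (rad/s): [2.22, 2.22, 2.79, 3.14, 3.14, 3.14].

### API

Orientations are given as a unit quaternion [x, y, z, w].
In Python, from workcell import bot, hand, kinematics, get_obs, vision, hand_in gives the robot as it stands. The module is installed in compiled form; this text tells all that it offers. Calls block until the motion is done:
- bot.reach(position, orientation): joint-space move of the TCP to a pose.
- bot.servo_line(position, ori=None, velocity=0.15): straight line of the TCP; ori=None keeps the orientation; velocity is the mean speed in m/s.
- bot.goto_joints(angles): joint-space move.
- hand.move_gripper(opening, strength=None): finger opening in m; strength is the grip in N (None keeps the last); returns when the fingers have stopped.
- bot.dwell(seconds).
- kinematics.solve_ik(position, orientation): joint angles nearest the present ones, or None.
- get_obs(): the state.
- vision.read_camera(name): name is "side" or "top"; returns a dict with "frame" (384x512x3 uint8, red, green, blue), "intrinsics" (3x3 intrinsics, pixels), "view" (4x4, takes a point from world to camera coordinates). Camera axes: x right, y down, z forward; pixel columns grow to the right and rows downward; lengths in m; the calibration is good to about 2 mm. A picture is of the moment at which its call begins. There is no depth.
A pose or a line that the arm cannot do raises bot.IKError and nothing moves.
- hand_in(): hands the job in, once; it reports no verdict.
The state is a dict: "time_s": time; "joint_pos": joint angles; "joint_vel": joint speeds; "joint_efforts": joint torques, N m; "position": TCP position; "orientation": TCP orientation; "wrist_force": force on the tool from outside, world axes, zero at the start; "ft_torque": the same for the moment, N m; "gripper_width": finger opening in m.
Only numpy, scipy, OpenCV 4.12 (cv2) and the standard library are available. Lean on these libraries where they do the work, as an engineer would, in place of code of your own. Each camera call takes 0.05 s, during which the arm holds its last target. There are 200 camera calls.

## Working session

There is one attempt and no reset: what is moved stays moved. The work goes in short steps, each a Python script; the robot and the scene stay as the last script left them, time stands still between calls to the robot, and variables do not carry over. Pictures are saved under pics/ and viewed, about 8 in all and at most 12, crops included, and the job is handed in when it is done.

```bash
mkdir -p pics
python3 - <<'E'
from workcell import bot,hand,kinematics,get_obs,vision
import cv2,numpy as np
ims=[]
for n in("top","side"):
    d=vision.read_camera(n); cv2.imwrite(f"pics/{n}0.png",d["frame"][...,::-1]); print(n,d["intrinsics"].tolist(),np.round(d["view"],4).tolist())
    np.savez(f"{n}0.npz",**d)
    ims.append(d["frame"][...,::-1])
for n,i in zip(("top","side"),ims): cv2.imwrite(f"pics/{n}0b.png",cv2.resize(i,(768,576),interpolation=cv2.INTER_CUBIC))
o=get_obs();print(o)
E
```

```text
top [[354.0569425834398, 0.0, 254.48793650659482], [0.0, 354.0569425834398, 194.14879427312425], [0.0, 0.0, 1.0]] [[-0.0248, -0.9997, 0.0085, 0.134], [-0.986, 0.0231, -0.1651, 0.5173], [0.1648, -0.0124, -0.9862, 0.9138], [0.0, 0.0, 0.0, 1.0]]
side [[355.5896850573529, 0.0, 256.3211703396466], [0.0, 355.5896850573529, 194.33130364965217], [0.0, 0.0, 1.0]] [[0.9449, -0.3272, 0.0136, -0.4587], [-0.1551, -0.4837, -0.8614, 0.2061], [0.2884, 0.8118, -0.5078, 0.6856], [0.0, 0.0, 0.0, 1.0]]
{'time_s': 0.1, 'joint_pos': array([-1.25840148e+00,  3.53569947e-01,  1.63406329e+00, -1.98080900e-05,
        1.15517566e+00, -2.39793168e-03]), 'joint_vel': array([-5.38310222e-05, -9.37662019e-04, -1.49078573e-03, -1.09056657e-03,
       -3.17935021e-04,  1.56081075e-03]), 'joint_efforts': array([ 4.78933598e-04, -6.06354547e+01, -3.42820001e+01,  3.41606142e-05,
        3.91138805e-03,  3.07903761e-06]), 'position': array([ 0.19338484, -0.59390866,  0.24764081]), 'orientation': array([-0.11091258,  0.69878934, -0.69794161,  0.11076715]), 'wrist_force': array([-0.52317162,  0.28992925,  0.55604649]), 'ft_torque': array([-0.02786119, -0.00237859, -0.02437191]), 'gripper_width': 0.08558411108578658}
```

View pics/top0b.png

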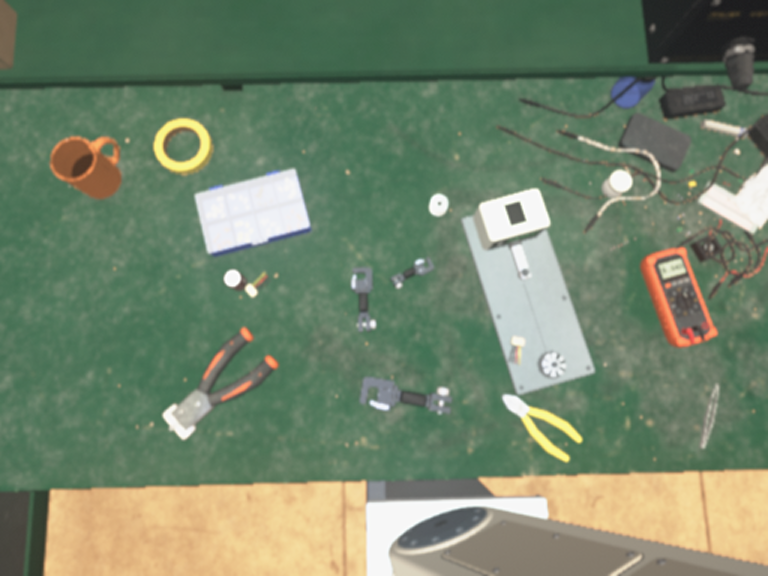

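View pics/side0b.png

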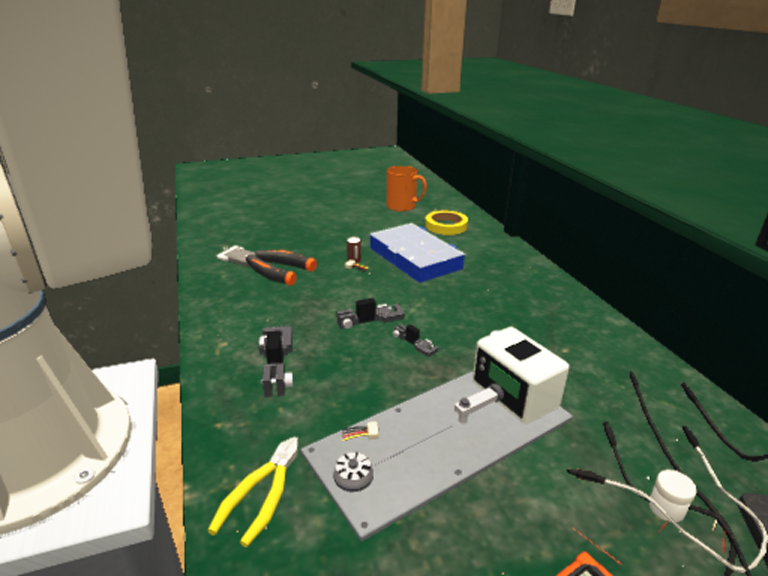

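The top picture (enlarged 1.5x) shows three links: large at (405,395), middle at (364,300) and small at (412,272). The middle-sized one should be (364,300). The tester runs from its wheel at (553,363) to the gauge at (515,212), with the pin arm's bolt near (524,273). I'll enlarge the link and the arm, and check the lengths.

```bash
cat > h.py <<'E'
import numpy as np,cv2
def load(n,s="0"): return dict(np.load(f"{n}{s}.npz"))
def ray(d,u,v):
    R,t=d["view"][:3,:3],d["view"][:3,3]; r=R.T@np.linalg.inv(d["intrinsics"])@[u,v,1]; return -R.T@t,r
def onz(d,u,v,z):
    c,r=ray(d,u,v); return c+r*(z-c[2])/r[2]
def tri(d1,p1,d2,p2):
    P=[d["intrinsics"]@d["view"][:3] for d in(d1,d2)]
    X=cv2.triangulatePoints(P[0],P[1],np.float64(p1),np.float64(p2)).ravel(); return X[:3]/X[3]
def proj(d,X):
    p=d["intrinsics"]@(d["view"][:3]@np.append(X,1)); return p[:2]/p[2]
E
python3 - <<'E'
from h import *
t,s=load("top"),load("side")
print("lens mid",np.linalg.norm(onz(t,364/1.5,266/1.5,.012)-onz(t,366/1.5,330/1.5,.015)),"large",np.linalg.norm(onz(t,360/1.5,390/1.5,.012)-onz(t,452/1.5,400/1.5,.015)),"small",np.linalg.norm(onz(t,433/1.5,263/1.5,.012)-onz(t,394/1.5,284/1.5,.015)))
def crop(d,u0,v0,w,h,k): return cv2.resize(d["frame"][v0:v0+h,u0:u0+w,::-1],(w*k,h*k),interpolation=cv2.INTER_CUBIC)
a=crop(t,215,165,70,65,5.7.__int__() if 0 else 5); b=crop(s,215,190,85,65,5)
c=crop(t,310,120,70,54,5);e=crop(s,285,215,85,54,5)
im=np.zeros((65*5+54*5,775,3),np.uint8)
im[:325,:350]=a;im[:325,350:775]=b;im[325:,:350]=c;im[325:,350:775]=e
cv2.imwrite("pics/crop1.png",im)
print("wheel",tri(t,(553/1.5,363/1.5),s,(353/1.5,468/1.5)))
E
```

```text
lens mid 0.1204609122877026 large 0.16612029221190558 small 0.08404079569772623
wheel [ 0.38388875 -0.1818152   0.02884295]
```

View pics/crop1.png

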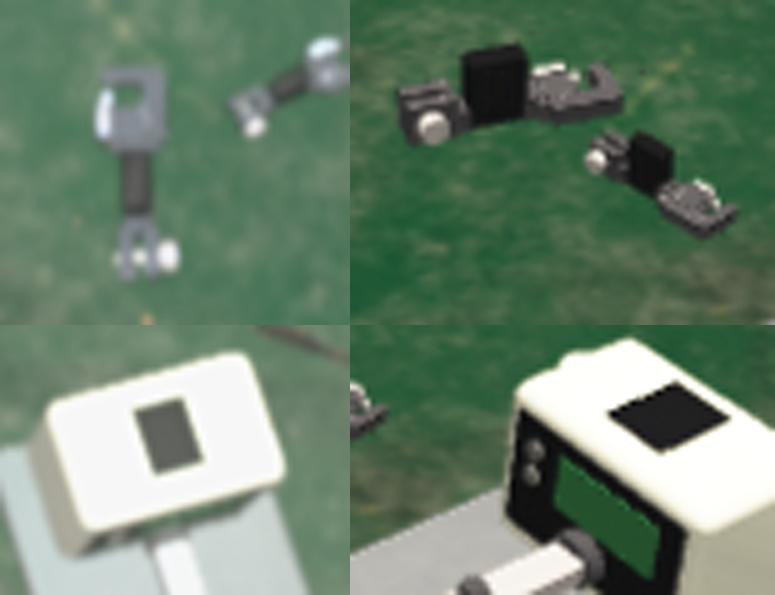

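The crop confirms the middle link: 120 mm measured, against 166 and 84 mm for the other two. Its hook points to world +x, its mouth and latch are on the left, and its thumbscrew is on the right. Now I'll measure the deck edges, the link's axis and the bolt over the pin.

Run:
```python
from h import *
t,s=load("top"),load("side")
f=t["frame"]; hsv=cv2.cvtColor(f,cv2.COLOR_RGB2HSV); print("deck hsv",hsv[200,345],hsv[180,330],"bench",hsv[230,300],hsv[100,290])
m=((hsv[...,1]<60)&(hsv[...,2]>110)).astype(np.uint8); m[:, :300]=0; m[:,400:]=0; m[270:]=0; m[:120]=0
m=cv2.morphologyEx(m,cv2.MORPH_OPEN,np.ones((3,3)))
c=max(cv2.findContours(m,0,1)[0],key=cv2.contourArea)[:,0].astype(float)
W=np.array([onz(t,u,v,.014) for u,v in c])[:,:2]
# rough frame from corners
a=onz(t,463/1.5,218/1.5,.014)[:2];b=onz(t,518/1.5,391/1.5,.014)[:2];e=onz(t,594/1.5,371/1.5,.014)[:2]
print("corners",a,b,e,np.linalg.norm(a-b),np.linalg.norm(b-e))
ax=(a-b)/np.linalg.norm(a-b); n=np.array([-ax[1],ax[0]])
q=(W-b)@np.c_[ax,n]
def fit(sel):
    p=W[sel].astype(np.float32); l=cv2.fitLine(p,cv2.DIST_HUBER,0,.01,.01).ravel(); return l
for nm,sel in(("left",(abs(q[:,1])<.008)&(q[:,0]>.02)&(q[:,0]<.3)),("right",(abs(q[:,1]+.15)<.01)&(q[:,0]>.02)&(q[:,0]<.2)),("front",(abs(q[:,0])<.008)&(q[:,1]<-.02)&(q[:,1]>-.13))):
    l=fit(sel);print(nm,sel.sum(),np.round(l,4),np.degrees(np.arctan(l[1]/l[0])))
def crop(d,u0,v0,w,h,k): return cv2.resize(d["frame"][v0:v0+h,u0:u0+w,::-1],(w*k,h*k),interpolation=cv2.INTER_CUBIC)
im=np.zeros((560,800,3),np.uint8)
im[:,:400]=crop(t,325,150,40,56,10);im[:,400:]=crop(s,290,245,40,56,10)
cv2.imwrite("pics/crop2.png",im)
# link: dark grip masks
for nm,d,u0,v0,w,h in(("top",t,232,190,22,24),("side",s,232,196,24,24)):
    g=cv2.cvtColor(d["frame"],cv2.COLOR_RGB2GRAY)[v0:v0+h,u0:u0+w]; mm=(g<(60 if nm=="top" else 30)).astype(np.uint8)
    nn,lab,st,ce=cv2.connectedComponentsWithStats(mm); k=1+st[1:,4].argmax(); cc=max(cv2.findContours((lab==k).astype(np.uint8),0,1)[0],key=len)
    print(nm,st[k],ce[k]+[u0,v0],cv2.minAreaRect(cc),g.min())
```

```text
deck hsv [ 88  14 214] [ 87  13 217] bench [ 66  61 117] [ 67  73 119]
corners [ 0.66261903 -0.0368597 ] [ 0.33714076 -0.11987175] [ 0.36932591 -0.26049415] 0.33589746871977305 0.1442585954920695
left 39 [ 0.9691  0.2469  0.407  -0.0955] 14.291868
right 16 [ 0.7772  0.6292  0.4025 -0.2602] 38.993896
front 13 [ 0.2559 -0.9667  0.3561 -0.2227] -75.172585Traceback (most recent call last):
  File "<stdin>", line 24, in <module>
ValueError: attempt to get argmax of an empty sequence
```

View pics/crop2.png

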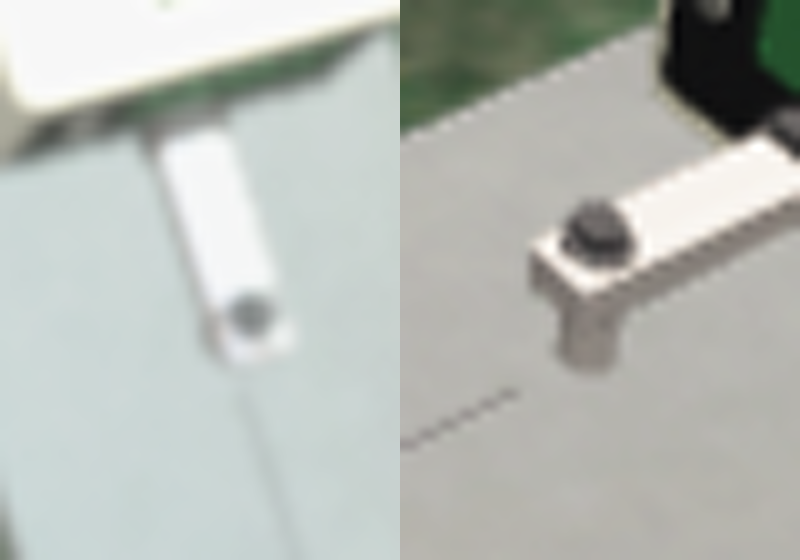

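Run:
```python
from h import *
t,s=load("top"),load("side")
B=tri(t,(349.55,180.85),s,(309.25,268.05));print("bolt",B, "reproj",proj(t,B),proj(s,B))
print("bolt top@.048",onz(t,349.55,180.85,.048),"side",onz(s,309.25,268.05,.048))
print("pin base side",onz(s,290+18.8-.45,245+36.3-.45,.014))
print("camera c",ray(t,0,0)[0],ray(s,0,0)[0])
G=tri(t,(215+137/5-.4,165+182/5-.4),s,(215+145/5-.4,190+85/5-.4));print("grip",G)
for nm,d,u0,v0,w,h in(("top",t,234,192,20,20),("side",s,232,196,24,24)):
    g=cv2.cvtColor(d["frame"],cv2.COLOR_RGB2GRAY)[v0:v0+h,u0:u0+w]; 
    th,mm=cv2.threshold(g,0,1,cv2.THRESH_BINARY_INV|cv2.THRESH_OTSU)
    if nm=="top": mm=((g<72)).astype(np.uint8)
    else: mm=(g<40).astype(np.uint8)
    nn,lab,st,ce=cv2.connectedComponentsWithStats(mm)
    if nn<2: print(nm,g.min(),th);continue
    k=1+st[1:,4].argmax(); cc=max(cv2.findContours((lab==k).astype(np.uint8),0,1)[0],key=len)
    r=cv2.minAreaRect(cc);print(nm,th,g.min(),st[k],ce[k]+[u0,v0],r)
# link right side edge (claw spine) per row, green-> grey by saturation
sat=cv2.cvtColor(t["frame"],cv2.COLOR_RGB2HSV)[...,1]
P=[]
for v in range(178,224,2):
    row=sat[v,228:256]; i=np.where(row<55)[0]; 
    if len(i): print(v,228+i.min(),228+i.max(),end=" | ")
```

```text
bolt [ 0.54967803 -0.13695997  0.04661392] reproj [349.49790261 181.04340398] [309.51267561 267.98589864]
bolt top@.048 [ 0.54993249 -0.13673926  0.048     ] side [ 0.54829134 -0.1383064   0.048     ]
pin base side [ 0.54920376 -0.1391448   0.014     ]
camera c [0.36279871 0.13335206 0.98548754] [ 0.2676831  -0.6069494   0.53187073]
grip [0.50441039 0.15618187 0.02299971]
top 98.0 71 [ 9 14  1  1  1] [243. 206.] ((9.0, 14.0), (0.0, 0.0), 0.0)
side 61.0 16 [  6   3  12  16 172] [243.64534884 206.61046512] ((11.5, 10.5), (15.0, 11.0), 90.0)
178 234 247 | 180 231 247 | 182 232 247 | 184 232 248 | 186 233 248 | 188 233 248 | 190 233 248 | 192 234 248 | 194 236 246 | 196 239 244 | 198 228 244 | 200 239 244 | 202 239 244 | 204 239 245 | 206 240 245 | 208 229 245 | 210 229 246 | 212 238 249 | 214 233 250 | 216 233 250 | 218 235 250 | 220 234 246 | 222 228 233 |
```

Estimates so far: pin near (0.549, -0.138), with two independent rays agreeing to about 2 mm, tester axis yaw about 14.5°, and grip at (0.504, 0.156, 0.023) with yaw about 2.5°. Next I'll grasp the link and lift it.

```bash
cat >> h.py <<'E'
from scipy.spatial.transform import Rotation as Rn
def quat(psi,sgn=-1):
    z=sgn*np.array([-np.sin(psi),np.cos(psi),0]); y=np.array([0,0,-1.]); return Rn.from_matrix(np.c_[np.cross(y,z),y,z]).as_quat()
E
python3 - <<'E'
from h import *
from workcell import bot,hand,kinematics,get_obs
t,s=load("top"),load("side")
print("deck corner",tri(t,(518/1.5,391/1.5),s,(305/1.5,451/1.5)),"plug1",onz(t,517/1.5,349/1.5,.02))
print("link yaw",[np.degrees(np.arctan2(*(onz(t,*a,z)-onz(t,*b,z))[[1,0]])) for a,b,z in(((241.5,196),(242.6,210),.042),((247,178),(248.4,192),.012))])
print(Rn.from_quat(get_obs()["orientation"]).as_matrix().round(2).tolist())
psi=np.radians(2.5)
for sg in(1,-1):
    for p,a in(([.5044,.1562,.15],psi),([.46,-.16,.15],np.radians(14.5))):
        j=kinematics.solve_ik(p,quat(a,sg)); print(sg,None if j is None else np.round(j,2))
E
```

```text
deck corner [ 0.33673574 -0.12070551  0.01058525] plug1 [ 0.4121444  -0.12152779  0.02      ]
link yaw [np.float64(3.356524795942745), np.float64(4.3658556115992)]
[[-0.95, -0.0, 0.31], [-0.31, 0.0, -0.95], [0.0, -1.0, -0.0]]
1 [ 0.3   0.32  1.93 -0.    0.89 -1.32]
1 [-0.34  0.27  2.01 -0.    0.86 -2.16]
-1 [ 0.3   0.32  1.93 -0.    0.89  1.82]
-1 [-0.34  0.27  2.01 -0.    0.86  0.98]
```

Run:
```python
from h import *
from workcell import bot,hand,kinematics,get_obs,vision
q=quat(np.radians(3.5))
hand.move_gripper(.05,20)
bot.reach([.5044,.1562,.13],q)
bot.servo_line([.5044,.1562,.024],velocity=.1)
o=get_obs();print(o["time_s"],o["position"],o["wrist_force"])
hand.move_gripper(0.0,100)
o=get_obs();print(o["gripper_width"],o["wrist_force"],o["ft_torque"])
bot.servo_line([.5044,.1562,.15],velocity=.12)
o=get_obs();print(o["time_s"],o["position"],o["wrist_force"],o["ft_torque"])
a=vision.read_camera("top");b=vision.read_camera("side");np.savez("top1.npz",**a);np.savez("side1.npz",**b)
def crop(d,u0,v0,w,h,k): return cv2.resize(d["frame"][v0:v0+h,u0:u0+w,::-1],(w*k,h*k),interpolation=cv2.INTER_CUBIC)
P=np.array(o["position"]);u,v=proj(a,P).astype(int);u2,v2=proj(b,P).astype(int);print(u,v,u2,v2)
im=np.hstack([crop(a,u-40,v-50,80,100,5),crop(b,u2-40,v2-50,80,100,5)]);cv2.imwrite("pics/crop3.png",im)
```

```text
4.6333 [0.50484002 0.15632487 0.02451549] [ 0.61204937  0.78853332 -0.09187939]
0.014629947454984346 [-1.55189716 -0.03456862  5.90277   ] [-0.02310578  0.13219772 -0.05611387]
6.2417 [0.50380657 0.15600729 0.14922548] [-0.28389212  0.09260318 -2.91120138] [0.00544836 0.00216954 0.03644361]
240 193 243 163
```

View pics/crop3.png

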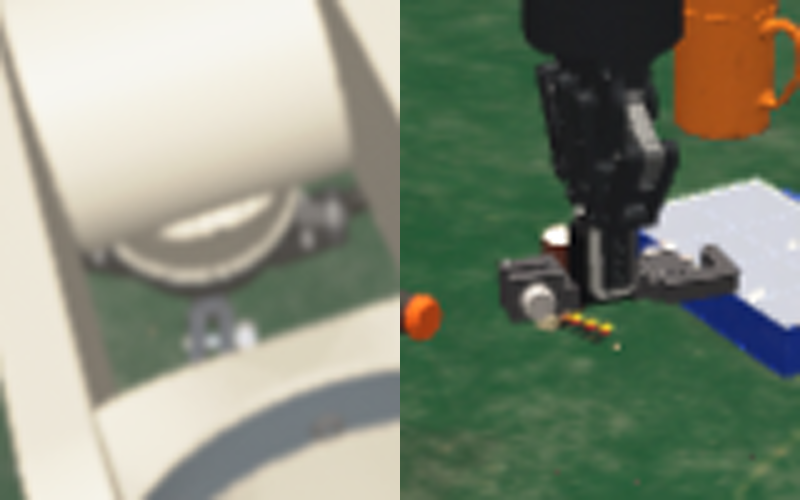

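Grasped and level: the wrist sees -2.9 N, which is the 0.3 kg link. Next I'll set it down before the pin and feel for the pin with the nose.

```bash
cat >> h.py <<'E'
PSI=np.radians(14.5); A=np.array([np.cos(PSI),np.sin(PSI),0]); N=np.array([-np.sin(PSI),np.cos(PSI),0])
PIN=np.array([.5492,-.138,0])
def guarded(bot,get_obs,start,dirv,step,maxd,thr,vel=.01):
    """small straight steps from commanded start until resisting force > thr; returns commanded point, log"""
    f0=np.array(get_obs()["wrist_force"]); p=np.array(start,float); log=[]
    for i in range(int(round(maxd/step))):
        p=p+dirv*step; bot.servo_line(p,velocity=vel)
        o=get_obs(); f=-(np.array(o["wrist_force"])-f0)@dirv; log.append((round((i+1)*step*1e3,2),round(f,1),round((np.array(o["position"])-PIN)@dirv*1e3,2)))
        if f>thr: break
    return p,log
E
python3 - <<'E'
from h import *
from workcell import bot,hand,kinematics,get_obs,vision
q=quat(PSI)
P=PIN-A*.083
bot.reach([P[0],P[1],.15],q)
bot.servo_line([P[0],P[1],.06],velocity=.12)
o=get_obs();print(o["wrist_force"])
bot.servo_line([P[0],P[1],.039],velocity=.04)
o=get_obs();print(o["time_s"],o["position"],o["wrist_force"],o["ft_torque"],P)
b=vision.read_camera("side")
u,v=proj(b,P+[0,0,.03]).astype(int)
cv2.imwrite("pics/crop4.png",cv2.resize(b["frame"][v-45:v+45,u-40:u+80,::-1],(720,540),interpolation=cv2.INTER_CUBIC))
E
```

```text
[ 0.77938562 -0.05953676 -3.79956588]
9.125 [ 0.468436   -0.15870041  0.03876381] [-2.06723953 -0.12802679 -0.46246928] [0.09139539 0.19575864 0.0870399 ] [ 0.46884375 -0.15878154  0.        ]
```

View pics/crop4.png

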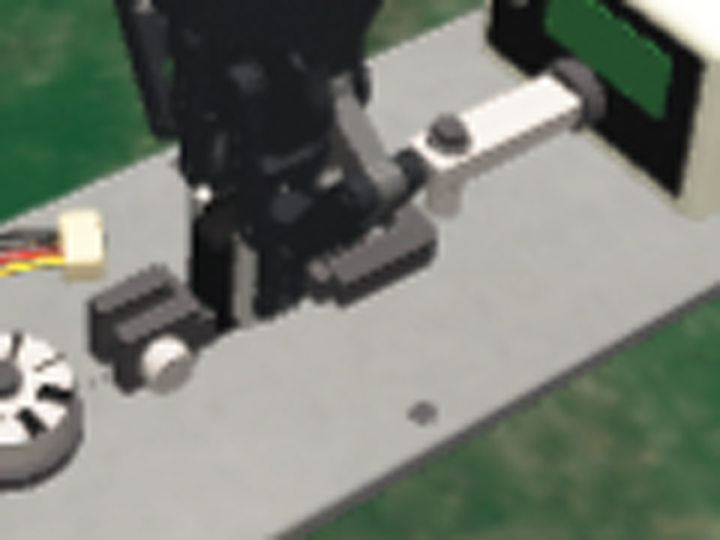

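The link lies on the deck, clear of the wheel and the plug, with its nose just before the pin at (445,200). Now I'll feel for the pin along +x.

Run:
```python
from h import *
from workcell import bot,hand,kinematics,get_obs,vision
P=PIN-A*.083+[0,0,.0400]
bot.servo_line(P,velocity=.02); bot.dwell(.2)
o=get_obs();print(o["time_s"],o["position"],o["wrist_force"])
p,log=guarded(bot,get_obs,P,A,.0005,.016,4)
print(log); o=get_obs();print(o["time_s"],o["wrist_force"],o["position"],p.tolist())
bot.servo_line(p-A*.003,velocity=.03)
o=get_obs();print(o["time_s"],o["wrist_force"],o["position"])
```

```text
9.625 [ 0.46888859 -0.15878411  0.03996221] [-0.10338079 -0.16301444 -4.38501888]
[(0.5, np.float64(0.1), np.float64(-82.45)), (1.0, np.float64(0.3), np.float64(-81.95)), (1.5, np.float64(0.0), np.float64(-81.47)), (2.0, np.float64(0.3), np.float64(-80.96)), (2.5, np.float64(0.3), np.float64(-80.46)), (3.0, np.float64(0.0), np.float64(-79.97)), (3.5, np.float64(-0.5), np.float64(-79.45)), (4.0, np.float64(-0.0), np.float64(-78.97)), (4.5, np.float64(0.1), np.float64(-78.46)), (5.0, np.float64(0.2), np.float64(-78.0)), (5.5, np.float64(-0.2), np.float64(-77.47)), (6.0, np.float64(-0.3), np.float64(-76.95)), (6.5, np.float64(0.1), np.float64(-76.46)), (7.0, np.float64(0.3), np.float64(-75.96)), (7.5, np.float64(-0.1), np.float64(-75.47)), (8.0, np.float64(-0.4), np.float64(-74.98)), (8.5, np.float64(-1.0), np.float64(-74.46)), (9.0, np.float64(0.3), np.float64(-73.95)), (9.5, np.float64(-1.0), np.float64(-73.48)), (10.0, np.float64(1.0), np.float64(-73.32)), (10.5, np.float64(5.3), np.float64(-73.25))]
14.875 [-5.06442909 -2.0185706  -1.04162802] [ 0.47823597 -0.15616434  0.03988309] [0.4790092960725873, -0.15615255029394726, 0.04]
15.125 [-0.20431127 -0.24116268 -5.2493952 ] [ 0.4763931  -0.15696257  0.04007954]
```

Contact is crisp at -73.4 mm, so the home coordinate along the axis is -51.4 mm. Now I'll go round to the right and push the mouth on.

```bash
cat > push.py <<'E'
from h import *
from workcell import bot,hand,kinematics,get_obs,vision
Z=np.array([0,0,.040]); H=PIN-A*.05145+Z
bot.servo_line(PIN-A*.078+Z,velocity=.05)
bot.servo_line(PIN-A*.078-N*.034+Z,velocity=.06)
bot.servo_line(H-N*.034,velocity=.05); bot.dwell(.15)
o=get_obs();f0=np.array(o["wrist_force"]);print(o["time_s"],f0,o["position"])
p=H-N*.034; 
for i in range(80):
    p=p+N*(.001 if i<6 else .0005); bot.servo_line(p,velocity=.012)
    o=get_obs();f=np.array(o["wrist_force"])-f0;x=np.array(o["position"])-PIN
    fn,fa=-f@N,f@A
    print(f"{(p-PIN)@N*1e3:.1f}/{x@N*1e3:.2f} a{x@A*1e3:.2f} fn{fn:.1f} fa{fa:.1f} fz{f[2]:.1f}",end=" | ")
    if abs(fa)>1.5: p=p+A*np.clip(fa*6e-5,-.0004,.0004)
    if fn>15 or abs(fa)>12: break
    if (p-PIN)@N>.006: break
o=get_obs();print("\n",o["time_s"],o["wrist_force"],o["position"],p.tolist())
E
python3 push.py
```

```text
16.925 [ 0.59446493 -1.04804184 -4.74389336] [ 0.50749229 -0.18379089  0.03991651]
-33.0/-32.96 a-51.58 fn-0.7 fa0.1 fz1.2 | -32.0/-31.94 a-51.47 fn-1.7 fa0.3 fz0.8 | -31.0/-30.92 a-51.45 fn0.1 fa0.1 fz0.2 | -30.0/-29.94 a-51.47 fn-0.6 fa0.2 fz0.1 | -29.0/-28.94 a-51.44 fn-1.3 fa-0.2 fz0.6 | -28.0/-27.92 a-51.47 fn-1.1 fa0.2 fz0.1 | -27.5/-27.47 a-51.48 fn-1.2 fa-0.9 fz0.7 | -27.0/-26.97 a-51.44 fn-0.6 fa-0.2 fz0.6 | -26.5/-26.45 a-51.47 fn-1.0 fa-0.1 fz0.4 | -26.0/-25.97 a-51.46 fn-1.2 fa-0.9 fz0.4 | -25.5/-25.46 a-51.46 fn-0.8 fa-0.3 fz0.4 | -25.0/-24.97 a-51.46 fn-1.7 fa0.5 fz0.7 | -24.5/-24.46 a-51.44 fn-1.4 fa0.1 fz0.4 | -24.0/-23.97 a-51.46 fn-0.4 fa-0.1 fz0.5 | -23.5/-23.48 a-51.45 fn-0.5 fa-0.3 fz-0.0 | -23.0/-22.97 a-51.46 fn-1.0 fa-0.9 fz0.7 | -22.5/-22.48 a-51.43 fn-0.4 fa0.2 fz1.1 | -22.0/-22.02 a-51.41 fn-0.4 fa0.4 fz0.9 | -21.5/-21.72 a-51.39 fn1.6 fa-1.1 fz0.8 | -21.0/-21.37 a-51.35 fn3.3 fa-2.3 fz0.1 | -20.5/-21.04 a-51.35 fn5.2 fa-1.0 fz0.1 | -20.0/-20.61 a-51.35 fn4.4 fa-0.9 fz0.5 | -19.5/-20.18 a-51.29 fn5.8 fa-2.9 fz0.6 | -19.0/-19.82 a-51.33 fn5.9 fa-1.3 fz0.1 | 
[... 1417 characters left out ...]
fn-1.6 fa3.8 fz2.2 | -1.0/-0.95 a-52.77 fn-0.3 fa5.0 fz0.2 | -0.5/-0.53 a-52.72 fn0.1 fa3.3 fz1.0 | 0.0/-0.03 a-52.66 fn0.8 fa3.7 fz-0.2 | 0.5/0.61 a-52.58 fn1.0 fa2.8 fz1.2 | 1.0/1.23 a-52.55 fn0.5 fa1.4 fz0.4 | 1.5/1.60 a-52.52 fn1.2 fa1.0 fz1.1 | 2.0/1.89 a-52.45 fn3.8 fa-0.1 fz0.5 | 2.5/2.10 a-52.41 fn6.1 fa-0.9 fz0.1 | 3.0/2.32 a-52.35 fn7.4 fa-1.2 fz-1.1 | 3.5/2.54 a-52.32 fn8.8 fa-2.3 fz-0.1 | 4.0/2.73 a-52.30 fn11.6 fa-2.4 fz-1.4 | 4.5/2.91 a-52.27 fn12.6 fa-1.6 fz-2.2 | 5.0/3.13 a-52.23 fn13.5 fa-2.7 fz-2.4 | 5.5/3.31 a-52.23 fn16.5 fa-2.5 fz-3.0 | 
 35.175 [  2.3272335  -17.6358188   -7.78027801] [ 0.49780752 -0.14786769  0.04026764] [0.49658855674338426, -0.1459252926474153, 0.04]
```

The latch snapped at about -1.2 mm and the throat bottomed at +1.7 mm, at no more than 16.5 N. Now the tug.

Run:
```python
from h import *
from workcell import bot,hand,kinematics,get_obs,vision
p=np.array([0.49658855674338426, -0.1459252926474153, 0.04])
def rd(): 
    o=get_obs();x=np.array(o["position"])-PIN;return o["time_s"],np.array(o["wrist_force"]),x@N*1e3,x@A*1e3
p=p-N*.005; bot.servo_line(p,velocity=.02); bot.dwell(.3)
t,f0,n,a=rd();print(t,f0,n,a)
p=p-N*.004; bot.servo_line(p,velocity=.02)
for i in range(26):
    p=p-N*.0005; bot.servo_line(p,velocity=.012)
    t,f,n,a=rd(); fn=(f-f0)@N; print(f"{(p-PIN)@N*1e3:.1f}/{n:.2f} {fn:.1f} fa{(f-f0)@A:.1f}",end=" | ")
    if fn>9.5: break
for k in range(4):
    bot.dwell(.15); t,f,n,a=rd(); print("\nhold",t,(f-f0)@N,n)
print(p.tolist())
```

```text
35.875 [ 5.03456799  0.96224184 -4.4739455 ] 0.5759718348975034 -52.68373230270102
-4.0/-3.49 3.3 fa0.9 | -4.5/-3.98 3.3 fa0.9 | -5.0/-4.49 4.3 fa0.7 | -5.5/-4.94 3.0 fa0.4 | -6.0/-5.44 4.0 fa0.7 | -6.5/-5.92 4.5 fa-0.3 | -7.0/-6.25 4.6 fa1.6 | -7.5/-6.47 7.3 fa2.5 | -8.0/-6.71 8.1 fa2.3 | -8.5/-6.95 9.1 fa2.6 | -9.0/-7.17 10.8 fa4.1 | 
hold 39.125 11.16200456661682 -7.152627687636958

hold 39.275 11.34767752501342 -7.145930997633205

hold 39.425 11.112814725164736 -7.169214079755466

hold 39.575 11.762116678400078 -7.156167744354
[0.5002190668021737, -0.1599634334328979, 0.04]
```

Run:
```python
from h import *
from workcell import bot,hand,kinematics,get_obs,vision
p=np.array([0.5002190668021737, -0.1599634334328979, 0.04])
def rd(): 
    o=get_obs();x=np.array(o["position"])-PIN;return round(o["time_s"],2),np.round(o["wrist_force"],1),np.round([x@N*1e3,x@A*1e3],2)
p=p-N*.0008; bot.servo_line(p,velocity=.01); bot.dwell(.4); t,f,n=rd();print(t,f,n,f@N)
p=p+N*.0060-A*.0000; bot.servo_line(p,velocity=.02); print(rd())
p[2]=.0391; bot.servo_line(p,velocity=.02); bot.dwell(.1); print(rd())
hand.move_gripper(.034,20); print(rd(),get_obs()["gripper_width"])
bot.servo_line(p+[0,0,.11],velocity=.08); print(rd())
bot.reach([.38,.05,.25],quat(PSI)); print(rd())
a=vision.read_camera("top");b=vision.read_camera("side");np.savez("top2.npz",**a);np.savez("side2.npz",**b)
def crop(d,X,w,h,k):
    u,v=proj(d,X).astype(int);return cv2.resize(d["frame"][v-h//2:v+h//2,u-w//2:u+w//2,::-1],(w*k,h*k),interpolation=cv2.INTER_CUBIC)
X=PIN-A*.03+[0,0,.03]
cv2.imwrite("pics/crop5.png",np.hstack([crop(a,X,66,90,6),crop(b,X,66,90,6)]))
```

```text
40.23 [ 4.6 12.3 -5.1] [ -7.93 -53.09] 10.756467958000297
(40.67, array([ 3.6,  1.4, -4.7]), array([ -3.7 , -52.98]))
(41.02, array([ 2.7,  2. , -2.6]), array([ -3.84, -52.95]))
(41.35, array([-0.1, -0.3,  1. ]), array([ -3.71, -53.33])) 0.034037102859272216
(42.88, array([ 0.2, -0. , -0.3]), array([ -3.64, -53.21]))
(43.88, array([-1.1, -0.2, -0.5]), array([ 223.9 , -116.27]))
```

View pics/crop5.png

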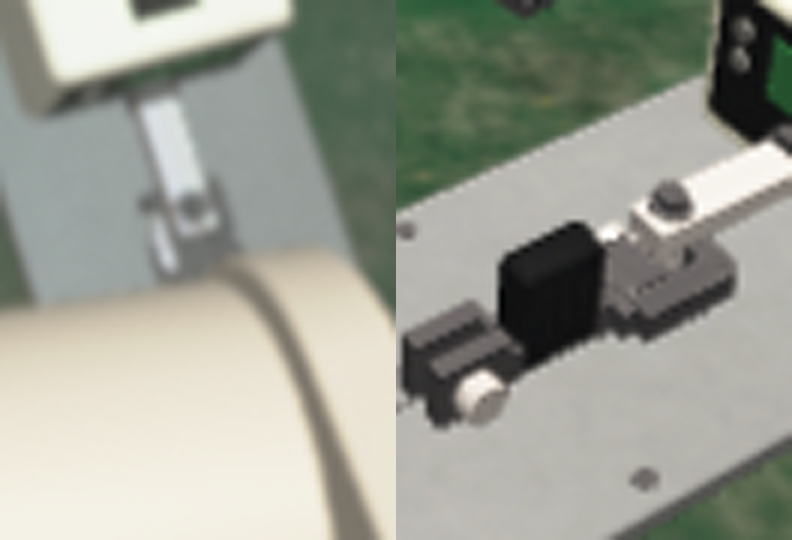

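The link lies flat with the pin in its throat (side view near (680,245)). The latch tab is at (160,240), on the mouth side and along the link, as it was when shut at the start. Between the bottom and the latch, the feel gave about 7.8 mm of play, as expected for a shut latch. Handing in.

Run:
```python
from h import *
from workcell import hand_in,get_obs
t=load("top");t2=load("top2");
d=cv2.absdiff(t["frame"],t2["frame"]).max(2)
print("crimper/plug2 regions diff",d[215:295,108:190].mean(),d[178:200,145:182].mean(),"spool",d[125:148,282:302].mean())
print(hand_in(),get_obs()["time_s"])
```

```text
Traceback (most recent call last):
  File "h.py", line 2, in load
    def load(n,s="0"): return dict(np.load(f"{n}{s}.npz"))
                                   ~~~~~~~^^^^^^^^^^^^^^^
FileNotFoundError: [Errno 2] No such file or directory: 'top20.npz'
```

Run:
```python
from h import *
from workcell import hand_in,get_obs
t=load("top");t2=load("top","2")
d=cv2.absdiff(t["frame"],t2["frame"]).max(2)
print("diffs",d[215:295,108:190].mean(),d[178:200,145:182].mean(),d[125:148,282:302].mean())
print(hand_in(),get_obs()["time_s"])
```

```text
diffs 32.298780487804876 33.25798525798526 34.48695652173913
the job is handed in; nothing more can be done
the job is handed in; nothing more can be done
```

I hooked the middle-sized link (120 mm measured) onto the load pin, tug-tested it and handed the job in at about 44 s on the robot's clock. No verdict was reported.

- **Finding the pin:** I found it in both camera views, then touched it with the hook's nose at about 5 N to fix its place along the pull axis.
- **Hooking:** I pushed the mouth on sideways. The latch resisted with up to about 8.6 N and snapped shut. The throat then bottomed on the pin at 16.5 N, the highest push I read.
- **Tug test:** I held pulls of about 11 N for roughly a second in all, and the latch held. Around 3–4 N of that was drag, so I estimate about 7 N on the latch itself. The hook moved about 7.8 mm between throat bottom and latch, which matches the 8 mm of play expected with the latch shut.
- **Final check:** The last picture shows the link flat on the deck with the pin in its throat. It looks in line with the tester, and the gripper is open and clear. The latch tab looks shut, but I judged the in-line angle and the tab by eye and did not measure them.

**Checks that were unclear:**
- **Bystanders:** My picture comparison for the crimper, the bench plug and the reel was inconclusive. All three areas differed by the same amount, probably because the overall brightness had changed. I didn't check the plug on the deck after the job. I read no unexpected contact forces where I checked, and the arm stayed clear of all of them.
- **Slip during the tug:** The hook moved about 0.4 mm more than expected on the last pull. I took this as a small slip in the grip.

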